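# Snap a knob into the pull tester and tug-test it

## Robot

A 6-joint arm with a two-finger parallel gripper is mounted at the origin on the work surface. World frame = base frame: x ahead of the robot, y to its left, z up, the work surface at z = 0. Lengths are in m, angles in degrees, forces in N, time in s.
With the tool pointing down it reaches from about 0.25 to 0.725 m from the base axis. Payload 9.7 kg.
Tool frame: the origin (TCP) lies midway between the tips of the shut fingers; the grasp point (between the pads) lies 19 mm behind it; z points along the fingers, y is the direction in which the jaws open and shut (so a half turn about z gives the same grasp; the last joint's range is limited). The gripper opens to 85 mm and grips with 20 to 120 N. Pads are 22 mm wide; open, the fingers measure 114 mm over their backs; the gripper's body (76 mm by 85 mm) begins 54 mm behind the grasp point. The pads swing forward as they close: fully open they stand 13 mm farther back than shut.
Start: joints at [69.156, 4.979, 10.078, 95.1, 0, 90], TCP at [0.196, 0.514, 0.231] pointing down, gripper open.
Joint ranges: [-179.16, 179.16], [-48.56, 103.87], [-65.8, 70.77], [-126.05, 130.52], [-82.76, 87.17], [-180, 180]. Speed limits (degrees/s): [127.2, 127.2, 147.25, 180, 180, 180].

## Interface

Orientations are given as [roll, pitch, yaw] about the fixed x, y, z axes, in that order (R = Rz(yaw) Ry(pitch) Rx(roll)).
In Python, from workcell import get_obs, camera, get_calibration, job_done gives the robot as it stands.
- The arm moves only by the tool play_rows, never from a script. Its argument "commands" is text: rows parted by semicolons, each of 5 numbers parted by spaces: the opening, from 0 (shut) to 1 (fully open), then the shift along the world's x, y, z in mm, then the turn about the world's z in degrees. A call has 1 to 10 rows; each row is the pose to reach, as a shift and turn from the pose commanded when the call began; what a row does not reach only later rows make up. A row lasts 1/12 s, in which the tool goes at most 41.7 mm and 7.16 degrees, less where a joint would pass 70% of its speed; a pose out of reach is approached as far as the arm can. A call with a gripper value outside its range is refused whole. The fingers move at their own pace and stop on an object; "force" is the grip in N (left out, the last holds). Time passes only in rows, so rows that repeat a pose let the fingers close. It gives the time, the measured TCP pose, the force and the opening at its end, in the units of the state.
- get_obs(): the state, without advancing time (a new reading comes with each control period).
- camera(name): name is "scene" or "top" or "wrist"; returns the picture (400x640x3 uint8, red, green, blue); there is no depth.
- get_calibration(name): a dict with "fx", "fy", "cx", "cy" (pixels), "eye" and "attitude" of the camera in the world; the wrist camera has in their place "mount" (4x4, takes a point from camera to tool coordinates, whose origin is the TCP and whose axes are the flange's). Camera axes: x right, y down, z forward; pixel columns grow to the right and rows downward; lengths in m; the calibration is good to about 2 mm. A picture is of the moment at which its call begins: read the wrist's pose just before it. get_calibration takes no time and is no camera call.
- job_done(): hands the job in, once; it reports no verdict.
The state is a dict: "time": time; "q": joint angles; "qd": joint speeds; "joint_efforts": joint torques, N m; "ee_pos": TCP position; "tcp_rot": TCP orientation; "wrist_force": force on the tool from outside, world axes, zero at the start; "torque": the same for the moment, N m; "opening": finger opening in m.
Only numpy, scipy, OpenCV 4.12 (cv2) and the standard library are available. Lean on these libraries where they do the work, as an engineer would, in place of code of your own. Each camera call takes 0.05 s, during which the arm holds its last target.

## Task

Take the square wooden knob out of the stand, push its stud into the hole of the pull tester until it has snapped in and its head sits fully home on the plate, then pull it straight up with a steady 10 N (never above 15 N) for a good second to prove that the catch holds it. Ease off so that it is fully home again and let go, leaving it snapped in; press with no more force than it needs and disturb nothing else.

Things in the scene. Friction and masses are not known exactly. Their poses are not given: they have to be found in the camera images.
- knob: The knob to test: pale beech head of square section, 26 x 26 mm and 44 mm tall, the only square one of the three knobs in the stand; about 90 g. Origin: centre of the head's underside; z up through the head, x and y square to its flat sides. It stands upright in the stand, head on the stand's top, stud in the hole. Seated in the tester, its origin coincides with seat.
- knob_tip (a point): Lower end of the knob's steel ball stud, 43 mm below the knob's origin. From the head down: 14 mm thick collar for 8 mm, 8 mm thick neck, then a 14 mm ball whose centre lies 36 mm below the head.
- round_knob: Bystander: knob with a plain round head, 32 mm across and 40 mm tall, standing in another hole of the stand. Origin: centre of the head's underside. Leave alone.
- waisted_knob: Bystander: waisted round knob, 34 mm across at the widest and 42 mm tall, standing in the remaining hole of the stand. Origin: centre of the head's underside. Leave alone.
- stand: Fixed wooden knob stand, a block 60 mm (its x) by 230 mm (its y) and 53 mm high with three vertical 17 mm holes, 45 mm deep, at y = -75, 0 and 75 mm; which knob stands in which hole varies. Origin: centre of its underside on the table.
- tester: Fixed pull tester: grey foot, four steel posts, aluminium top plate 150 x 80 mm, 8 mm thick, upper face 70 mm above the table. Origin: on the table under the axis of the socket hole; the plate runs from -45 to 105 mm along its x, 40 mm either side in y. A round dial 54 mm across lies on the plate, centre at x = 62 mm, standing 13 mm above it with its needle.
- seat (a point): Centre of the 16 mm socket hole, in the plane of the plate's upper face, z up. Under the plate a spring catch (two jaws) snaps round the stud's neck: pushing in takes 8 to 20 N. The catch's depth is hidden and differs by 9 mm: it snaps with the head 4 to 16 mm above the plate. Once seated, the knob lifts freely 1 to 10 mm before the catch takes the pull; well above 16 N it tears out.
- gauge (a joint): Pull gauge: upward travel of the spring-hung catch in metres, 0 when nothing pulls, 0.0004 m per newton (10 N = 0.004 m), slightly negative while pressed down. Once its free lift is used up, the knob rises about 0.45 mm per newton of pull. The dial's needle turns clockwise, seen from above, 0.1 rad per newton.
- tub: Bystander: white plastic tub with lid, 90 mm across and 90 mm tall, to the right of the tester. Origin: centre of its underside.
- dish: Bystander: small yellow bowl, 90 mm across and 45 mm tall, beyond the stand. Origin: centre of its underside.
- offcut: Bystander: plywood offcut 70 x 160 x 22 mm, lying beyond tester and stand. Origin: centre of its underside.
- mallet: Bystander: hammer about 280 mm long, lying to the right beyond the tub.
- driver: Bystander: screwdriver lying crosswise close in front of the robot, between it and the tester and stand, about 25 mm high.
Mind the look-alikes: they are no part of the job. There is more than one size of the tester; the job needs the smaller.

How it is judged (in metres and radians):
On the way, in this order (a step that is already met when the one before it is completed fails the run):
1. the knob is snapped into the tester, its head fully home on the plate (horizontal distance between knob and seat below 0.0025 m and z of knob in the frame of seat between -0.003 and 0.0022 m and angle between knob's own z axis and vertical below 0.08 rad), for 0.2 s.
2. the knob is pulled up with 10 N (7.5 to 12.5 N on the gauge) for 0.8 s (value of joint gauge between 0.003 and 0.005 m), for 0.8 s.
At the end, for the whole second after the job is handed in: The square knob stands at rest in the tester's socket, upright (within 0.08 rad), centred within 2.5 mm, its head within 2.2 mm of the plate, and the gauge is back below 1.2 N (all of step 1 and value of joint gauge below 0.00048 m and linear speed of knob below 0.01 m/s); the robot touches nothing.
It fails at once if the knob is pulled with more than 16 N on the gauge (value of joint gauge above 0.0064 m).
It fails at once if the knob is pressed or jammed against the tester with more than 45 N (contact force between knob and tester above 45 N).
It fails at once if the robot hits the tester with more than 15 N (contact force between any of the fingers, the arm and tester above 15 N).
It fails at once if a bystander is disturbed (moved more than 20 mm) (distance of any of round_knob, waisted_knob, tub, dish, offcut, mallet, driver from where it was at the start of the episode above 0.02 m).
It also fails if it takes over 72 s, if anything falls off the work surface, if the arm or the gripper's body presses on something with over 40 N, if the wrist force passes 120 N, or if a joint passes its speed limit or range.

## Working session

There is one attempt and no reset: what is moved stays moved. The work goes in short steps, Python scripts to look and compute and a tool call to move; the robot and the scene stay as the last step left them, time stands still between calls to the robot, and variables do not carry over. Pictures are saved under pics/ and viewed, and the job is handed in when it is done.

Besides the shell and the picture viewer there is one more tool, called after "Request:" by a JSON object that holds its "name" and its "arguments". play_rows: Moves the arm, as the interface text tells. Its arguments: {"type":"object","properties":{"commands":{"type":"string"},"force":{"type":"number"}},"required":["commands"]}

```bash
mkdir -p pics; ls
cat > h.py <<'E'
import numpy as np, cv2
from workcell import get_obs, camera, get_calibration, job_done
def save(n,im): cv2.imwrite(f'pics/{n}.png',im[:,:,::-1])
E
python3 - <<'E'
from h import *
for n in ("scene","top","wrist"):
    save(n+"0",camera(n)); print(n,get_calibration(n))
print(get_obs())
E
```

```text
pics
scene {'fx': 398.4352730519166, 'fy': 398.4352730519166, 'cx': 318.075753919229, 'cy': 202.62274301281155, 'eye': array([0.93416195, 0.65511892, 0.75863362]), 'attitude': array([-1.29497162e+02, -2.32172069e-02,  1.50131347e+02])}
top {'fx': 437.9336329782155, 'fy': 437.9336329782155, 'cx': 321.6076727979817, 'cy': 201.08510821740364, 'eye': array([ 0.21289417, -0.0920747 ,  1.42599995]), 'attitude': array([-167.45145877,    0.34415126,  -88.91773521])}
wrist {'fx': 281.91296493297796, 'fy': 281.91296493297796, 'cx': 317.15455975514595, 'cy': 196.20859470768818, 'mount': array([[-7.36391453e-04, -9.51421034e-01, -3.07891985e-01,
         7.92522606e-02],
       [ 9.99998328e-01, -1.21590742e-03,  1.36557524e-03,
         7.93851260e-04],
       [-1.67360516e-03, -3.07890465e-01,  9.51420339e-01,
        -1.41903148e-01],
       [ 0.00000000e+00,  0.00000000e+00,  0.00000000e+00,
         1.00000000e+00]])}
{'time': 0.15, 'q': array([6.91572224e+01, 5.00477150e+00, 1.00452166e+01, 9.50997034e+01,
       1.82910771e-05, 8.99996196e+01]), 'qd': array([ 0.00397535,  0.02016214,  0.19963173,  0.02439231,  0.04032907,
       -0.08360316]), 'joint_efforts': array([-2.32961094e-03, -5.20760930e+01,  4.65044296e+01,  1.38593258e-02,
       -1.42737631e-04,  4.33787704e-06]), 'ee_pos': array([0.19563102, 0.51384654, 0.23074019]), 'tcp_rot': array([-1.79940742e+02, -1.86845135e-05,  1.59157603e+02]), 'wrist_force': array([ 1.12085469, -0.00856575,  0.08490284]), 'torque': array([0.00610499, 0.00604889, 0.0341696 ]), 'opening': 0.08532421338312879}
```

View pics/scene0.png

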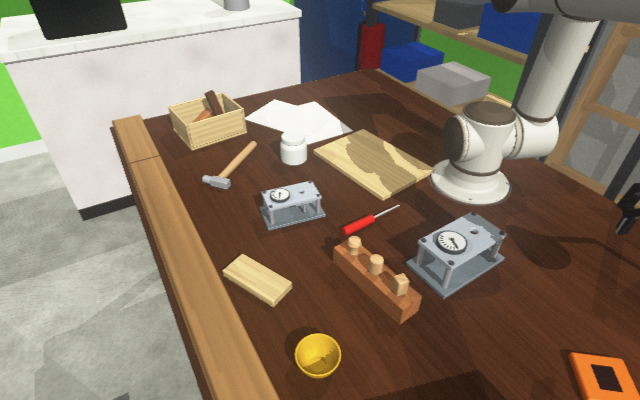

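View pics/top0.png

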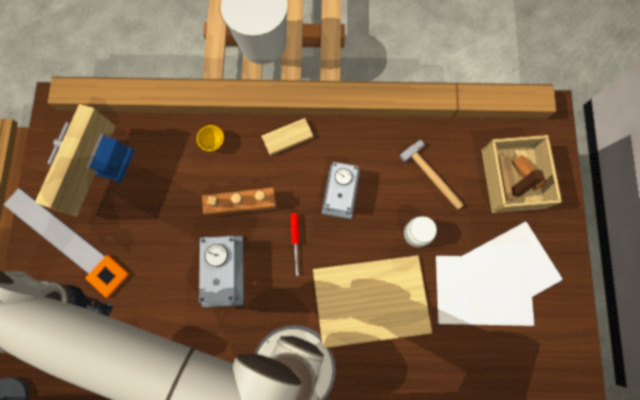

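View pics/wrist0.png

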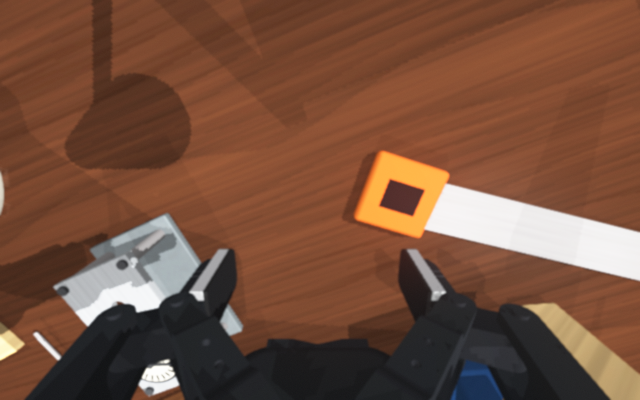

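The stand is at top px (238,200), with the square knob in its left hole at about (212,201). The smaller tester is at (341,190) and the larger look-alike at (220,270). I'll zoom in on these.

```bash
cat >> h.py <<'E'
from scipy.spatial.transform import Rotation as R
def cam_pose(n,obs=None):
    c=get_calibration(n)
    if n!='wrist': return c,R.from_euler('xyz',c['attitude'],degrees=True).as_matrix(),np.array(c['eye'])
    Rt=R.from_euler('xyz',obs['tcp_rot'],degrees=True).as_matrix(); M=c['mount']
    return c,Rt@M[:3,:3],Rt@M[:3,3]+obs['ee_pos']
def ray(n,u,v,z,obs=None):
    c,Rm,e=cam_pose(n,obs); d=Rm@np.array([(u-c['cx'])/c['fx'],(v-c['cy'])/c['fy'],1]); return e+d*(z-e[2])/d[2]
def proj(n,p,obs=None):
    c,Rm,e=cam_pose(n,obs); q=Rm.T@(np.asarray(p)-e); return np.array([c['cx']+c['fx']*q[0]/q[2],c['cy']+c['fy']*q[1]/q[2]])
def crop(im,x0,y0,x1,y1,s): return cv2.resize(im[y0:y1,x0:x1],None,fx=s,fy=s,interpolation=cv2.INTER_CUBIC)
E
python3 - <<'E'
from h import *
im=cv2.imread('pics/top0.png'); cv2.imwrite('pics/topc.png',crop(im,190,145,380,245,4))
im=cv2.imread('pics/scene0.png'); cv2.imwrite('pics/scenec.png',crop(im,240,170,440,320,4))
for u,v,z in((212,201,.097),(260,195,.097),(330,200,.07),(339,190,.07),(220,285,.07)): print(ray('top',u,v,z))
E
```

```text
[0.50279052 0.26276697 0.097     ]
[0.52458978 0.11413692 0.097     ]
[ 0.51851015 -0.1047936   0.07      ]
[ 0.55170236 -0.13300937  0.07      ]
[0.24721709 0.22633917 0.07      ]
```

View pics/topc.png

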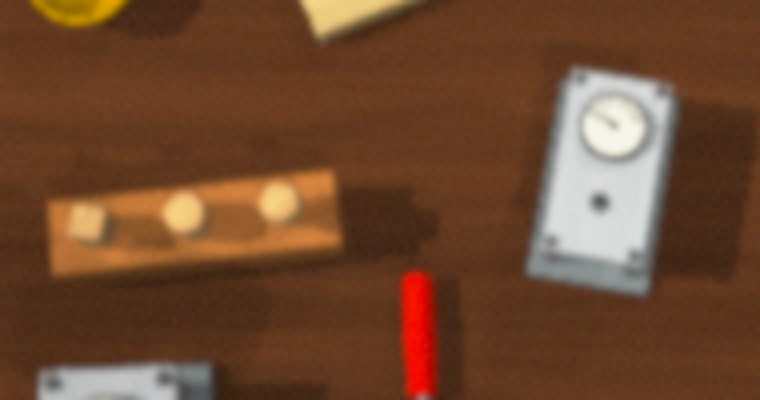

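View pics/scenec.png

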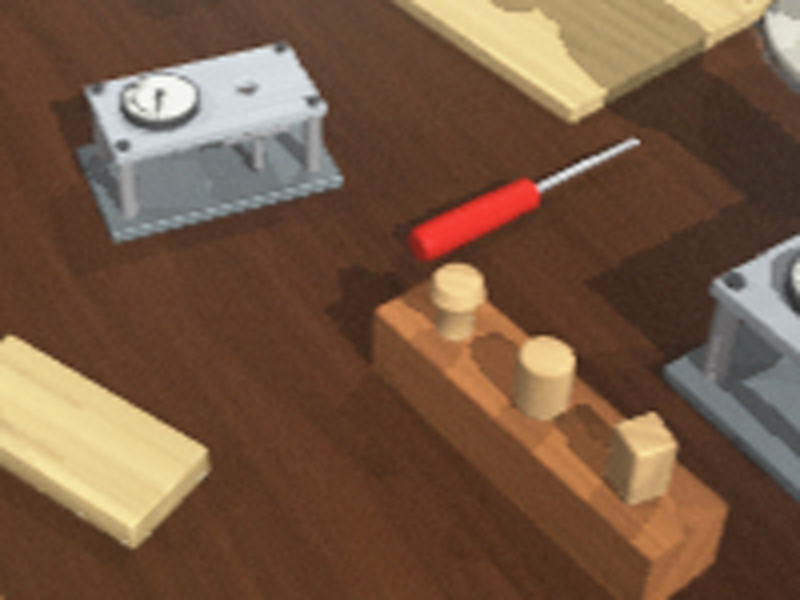

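Request:
{"name": "play_rows", "arguments": {"commands": "0.6 29 -25 0 0;0.6 58 -50 0 0;0.6 87 -75 0 0;0.6 116 -100 0 0;0.6 145 -125 0 0;0.6 174 -150 0 0;0.6 203 -175 0 0;0.6 232 -200 0 0;0.6 270 -230 0 0;0.6 300 -250 0 0", "force": 60}}

```text
time: 0.98
ee_pos: [0.4958, 0.2629, 0.2315]
tcp_rot: [180.0, 0.0, 159.2]
wrist_force: [-0.6, 1.0, 0.5]
opening: 0.0512
```

Request:
{"name": "play_rows", "arguments": {"commands": "0.6 0 0 0 0;0.6 0 0 0 0;0.6 0 0 0 0"}}

```text
time: 1.23
ee_pos: [0.4946, 0.2645, 0.2309]
tcp_rot: [-180.0, -0.0, 159.1]
wrist_force: [-0.6, -0.3, 0.7]
opening: 0.0509
```

Run:
```python
from h import *
import pickle
o=get_obs(); im=camera('wrist'); save('w1',im); pickle.dump(o,open('w1.pkl','wb'))
print(o['time'],o['ee_pos'],o['tcp_rot'],o['opening'],o['wrist_force'],o['q'])
```

```text
1.2333 [0.49464006 0.26447786 0.23087397] [-1.79965204e+02 -4.50358504e-02  1.59110282e+02] 0.05089594732026032 [-0.571295   -0.34767176  0.71575683] [2.81271804e+01 6.54813702e+00 1.17305843e+01 9.52382514e+01
 1.11769555e-02 4.90168789e+01]
```

View pics/w1.png

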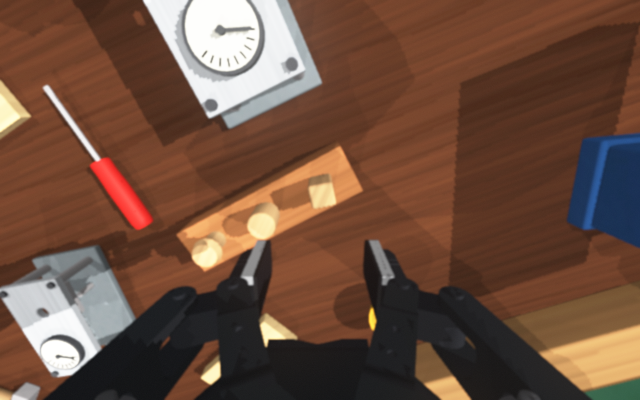

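Run:
```python
from h import *
im=cv2.imread('pics/w1.png'); a=crop(im,280,140,380,215,8);cv2.imwrite('pics/w1c.png',a)
cv2.imwrite('pics/w1d.png',crop(im,0,240,140,380,5)[:600])
```

```text
(no output)
```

View pics/w1c.png

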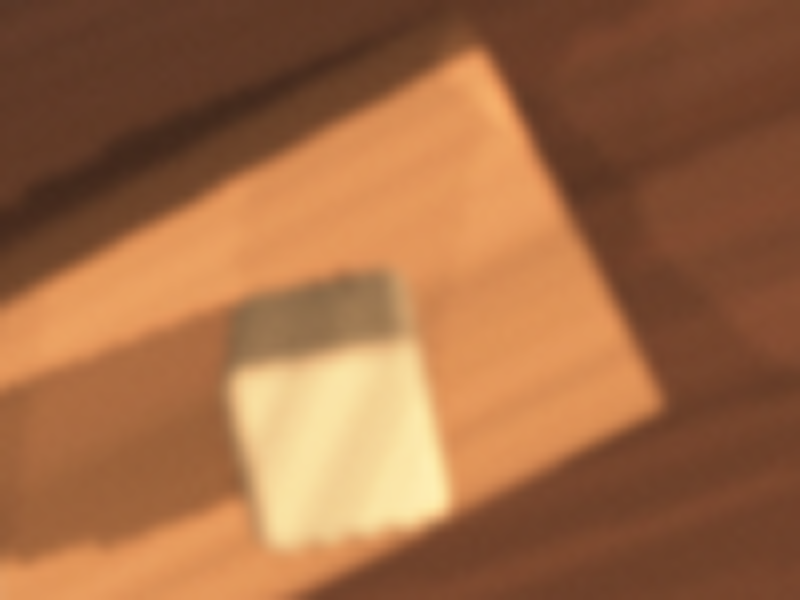

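View pics/w1d.png

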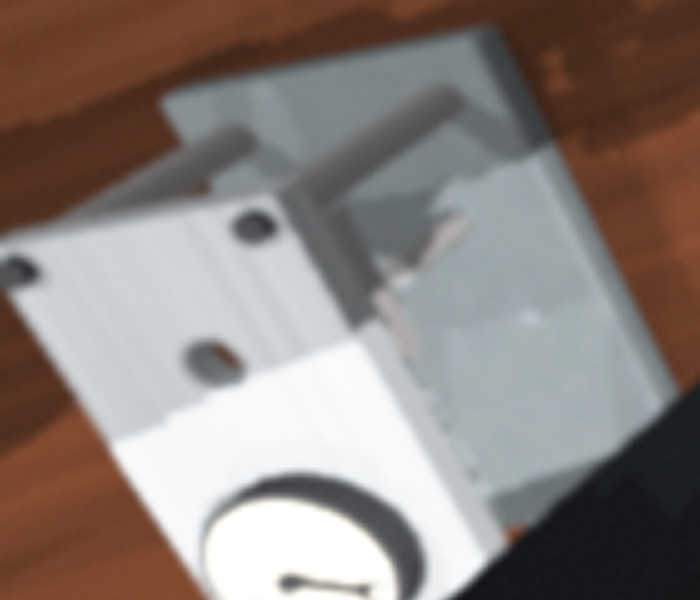

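The knob's lit top has crop corners at about (232,372), (412,340), (450,512) and (268,550). The tester hole is at wrist px (43,312). I'll turn these into positions.

Run:
```python
from h import *
import pickle
o=pickle.load(open('w1.pkl','rb'))
P=[ray('wrist',280+(x)/8-.4,140+y/8-.4,.097,o) for x,y in((232,372),(412,340),(450,512),(268,550))]
P=np.array(P);print(P,P.mean(0))
for i in range(4):
    d=P[(i+1)%4]-P[i];print(np.hypot(*d[:2]),np.degrees(np.arctan2(d[1],d[0])))
S=[ray('wrist',280+(x)/8-.4,140+y/8-.4,.053,o) for x,y in((480,45),(665,405))]
print('stand',S,np.linalg.norm(S[0]-S[1])); d=S[0]-S[1];print(np.degrees(np.arctan2(d[1],d[0])))
print('hole w',ray('wrist',42.6,312,.07,o),'top',ray('top',339.6,195.5,.07),'knob top cam',ray('top',190+88/4-.4,145+225/4-.4,.097))
print('scene hole', ray('scene',240+247/4-.4,170+88/4-.4,.07))
print('dial w',ray('wrist',62,356,.08,o),'top',ray('top',190+616/4-.4,145+124/4-.4,.08))
```

```text
[[0.49107875 0.25772539 0.097     ]
 [0.49530571 0.28052528 0.097     ]
 [0.5187262  0.27721605 0.097     ]
 [0.51518343 0.25328799 0.097     ]] [0.50507352 0.26718868 0.097     ]
0.023188414861655928 79.49696307228271
0.023653124323157807 -8.042452573732927
0.024188912544963838 -98.421966649176
0.024509720591168637 169.56927790311957
stand [array([0.47022524, 0.30213241, 0.053     ]), array([0.52989437, 0.31001768, 0.053     ])] 0.0601878992958609
-172.47198273560815
hole w [ 0.53252262 -0.13082677  0.07      ] top [ 0.53371415 -0.13510184  0.07      ] knob top cam [0.50324666 0.26404951 0.097     ]
scene hole [ 0.53437317 -0.13488487  0.07      ]
dial w [ 0.59691244 -0.13792092  0.08      ] top [ 0.59677127 -0.14688634  0.08      ]
```

Request:
{"name": "play_rows", "arguments": {"commands": "0.62 5 1 -30 6;0.62 10 2 -60 11.5;0.62 10 2 -85 11.5;0.62 10 2 -85 11.5;0.62 10 2 -85 11.5"}}

```text
time: 1.7
ee_pos: [0.5033, 0.2672, 0.146]
tcp_rot: [-179.9, -0.1, 170.7]
wrist_force: [0.6, -0.0, 0.6]
opening: 0.0527
```

Run:
```python
from h import *
import pickle
o=get_obs(); im=camera('wrist'); save('w2',im); pickle.dump(o,open('w2.pkl','wb'))
print(o['time'],o['ee_pos'],o['tcp_rot'],o['opening'],o['wrist_force'])
cv2.imwrite('pics/w2c.png',crop(im[:,:,::-1],220,140,420,290,4))
for z in (.097,): print(proj('wrist',[.505,.2665,z],o))
```

```text
1.7 [0.50330154 0.267175   0.14595735] [-1.79928331e+02 -1.01323310e-01  1.70714242e+02] 0.052662798260532474 [ 0.56856113 -0.01832336  0.63711807]
[315.24527349 221.04875592]
```

View pics/w2c.png

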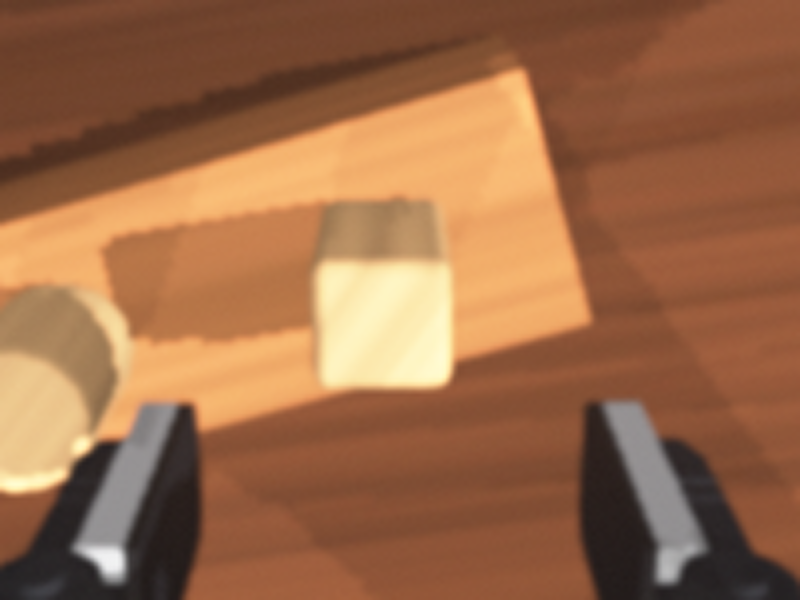

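Request:
{"name": "play_rows", "arguments": {"commands": "0.62 2 0 -25 0;0.62 2 0 -55 0;0.62 2 0 -80 0;0.62 2 0 -86 0;0.62 2 0 -86 0;0.4 2 0 -86 0;0.2 2 0 -86 0;0.1 2 0 -86 0;0.1 2 0 -86 0;0.1 2 0 -86 0", "force": 70}}

```text
time: 2.58
ee_pos: [0.5079, 0.2667, 0.0632]
tcp_rot: [179.9, 0.2, 170.6]
wrist_force: [-2.2, -3.8, 6.7]
opening: 0.0247
```

Run:
```python
from h import *
import pickle
o=get_obs(); im=camera('wrist'); save('w3',im)
print(o['time'],o['ee_pos'],o['tcp_rot'],o['opening'],o['wrist_force'],o['torque'])
```

```text
2.5833 [0.50788271 0.26669554 0.06321605] [179.93091065   0.1828503  170.63240547] 0.024704284365122415 [-2.19239993 -3.84182444  6.67323206] [-0.74970308  0.31387931 -0.01735425]
```

View pics/w3.png

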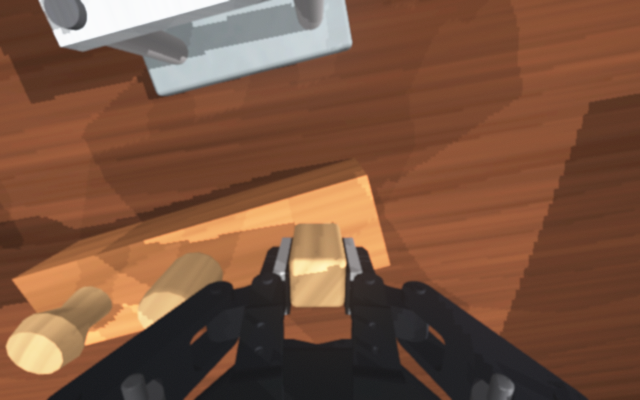

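The knob is gripped between the pads at px (318,265) with its faces parallel to them. Lifting.

Request:
{"name": "play_rows", "arguments": {"commands": "0.1 0 0 5 0;0.1 0 0 15 0;0.1 0 0 30 0;0.1 0 0 50 0;0.1 0 0 75 0;0.1 0 0 100 0;0.1 0 0 120 0;0.1 0 0 120 0;0.1 0 0 120 0"}}

```text
time: 3.38
ee_pos: [0.5075, 0.2671, 0.1825]
tcp_rot: [179.9, 0.2, 170.7]
wrist_force: [-0.4, -0.6, -2.6]
opening: 0.0256
```

Run:
```python
from h import *
import pickle
o=get_obs(); im=camera('wrist'); save('w4',im); s=camera('scene')
print(o['time'],o['ee_pos'],o['tcp_rot'],o['opening'],o['wrist_force'],o['torque'])
c=crop(s[:,:,::-1],320,190,440,310,4);w=crop(im[:,:,::-1],240,180,400,340,3);cv2.imwrite('pics/c4.png',np.hstack([c[:480],w[:480]])[:,:800])
save('s4',s)
```

```text
3.3833 [0.50751255 0.26712847 0.18251653] [1.79868073e+02 1.58681813e-01 1.70658662e+02] 0.025555650280856577 [-0.40219716 -0.57682227 -2.64800225] [ 0.05511944  0.00871149 -0.06746448]
```

View pics/c4.png

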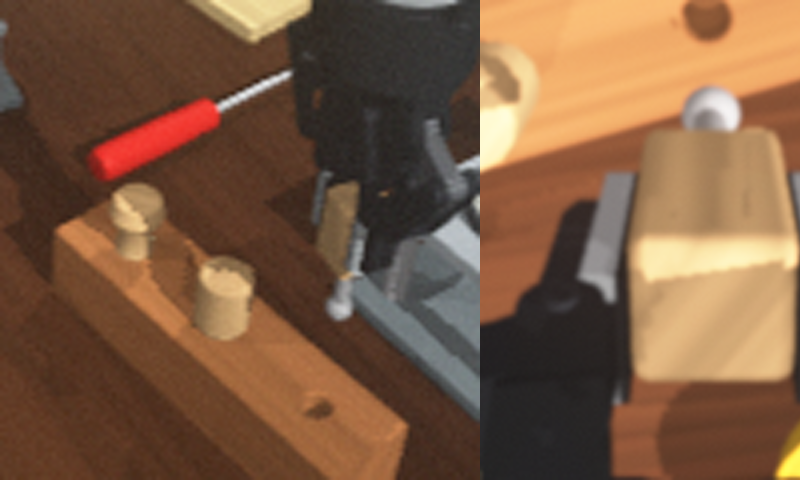

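View pics/s4.png

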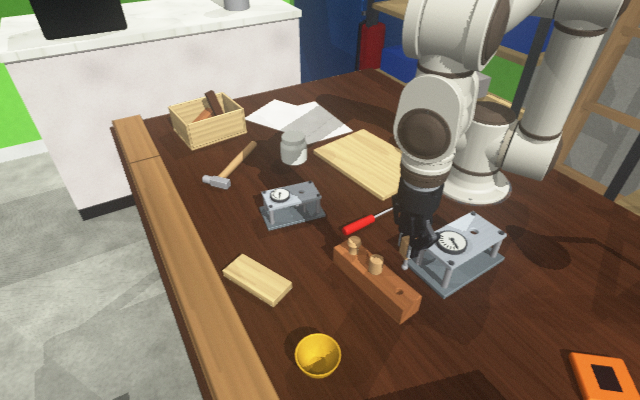

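Run:
```python
from h import *
c=get_calibration('wrist');M=c['mount']
def tool(u,v,z):
    d=M[:3,:3]@np.array([(u-c['cx'])/c['fx'],(v-c['cy'])/c['fy'],1]);e=M[:3,3];return e+d*(z-e[2])/d[2]
print('ball',tool(240+231/3-.3,180+108/3-.3,.046))
for x,y in((640,238),(790,232),(795,380),(635,380)): print(tool(240+(x-480)/3-.3,180+y/3-.3,-.034))
```

```text
ball [0.00352819 0.00074103 0.046     ]
[ 0.01551488 -0.0095409  -0.034     ]
[ 0.01645412  0.01211522 -0.034     ]
[-0.00923985  0.01359151 -0.034     ]
[-0.00918199 -0.01097787 -0.034     ]
```

Request:
{"name": "play_rows", "arguments": {"commands": "0.1 1 -15 0 0;0.1 4 -45 0 0;0.1 6 -80 0 0;0.1 8 -115 0 0;0.1 11 -150 0 0;0.1 13 -185 0 0;0.1 16 -220 0 0;0.1 18 -255 0 0;0.1 21 -290 0 0;0.1 23 -325 0 0"}}

```text
time: 4.32
ee_pos: [0.5288, -0.0606, 0.1793]
tcp_rot: [-180.0, -0.1, 170.6]
wrist_force: [0.9, 0.5, -1.5]
opening: 0.0254
```

Request:
{"name": "play_rows", "arguments": {"commands": "0.1 2 -30 0 0;0.1 4 -55 0 0;0.1 6 -70 0 0;0.1 6 -76 0 0;0.1 6 -76 0 0;0.1 6 -76 -20 0;0.1 6 -76 -20 0;0.1 6 -76 -20 0"}}

```text
time: 4.98
ee_pos: [0.5349, -0.1333, 0.1594]
tcp_rot: [180.0, -0.1, 170.7]
wrist_force: [-0.5, 0.6, -0.2]
opening: 0.0252
```

Run:
```python
from h import *
import pickle
o=get_obs(); im=camera('wrist'); save('w5',im); s=camera('scene'); save('s5',s);pickle.dump(o,open('w5.pkl','wb'))
print(o['time'],o['ee_pos'],o['tcp_rot'],o['opening'],o['wrist_force'],o['torque'])
c=crop(s[:,:,::-1],230,130,350,250,4);w=crop(im[:,:,::-1],260,140,380,260,4);cv2.imwrite('pics/c5.png',np.hstack([c[:,80:400],w]))
```

```text
4.9833 [ 0.53489592 -0.13331363  0.15938696] [ 1.79979908e+02 -1.44858513e-01  1.70714111e+02] 0.025162550212001072 [-0.45356854  0.63004027 -0.23693269] [-0.00746676  0.01701803  0.01758446]
```

View pics/c5.png

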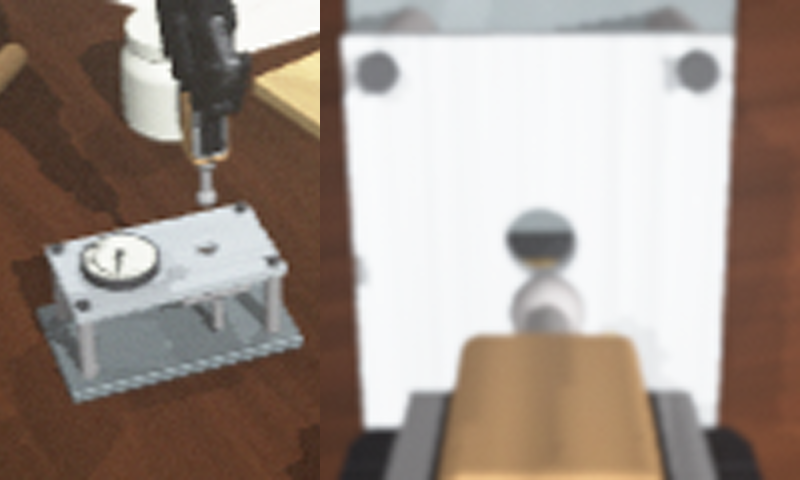

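View pics/w5.png

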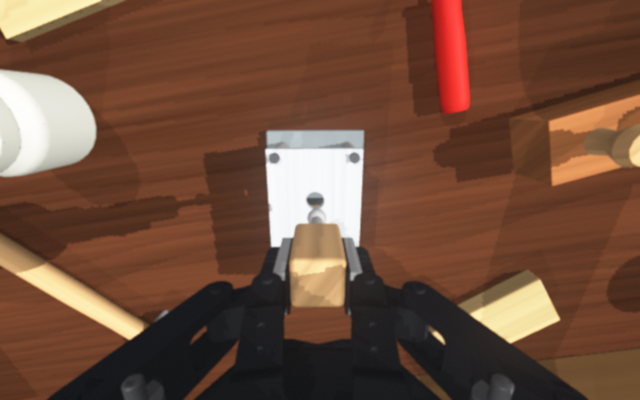

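The ball is at wrist px (316.4,216.4) and the hole at (314.6,199.6), so they are nearly in line. I'll compute the residual offset.

Run:
```python
from h import *
import pickle
o=pickle.load(open('w5.pkl','rb'))
uT=o['ee_pos'][2]-.07
h=ray('wrist',314.6,199.6,.07,o); print('hole',h, 'bands z±2', ray('wrist',314.6,199.6,.072,o))
for zz in(.044,.046,.048): print('ball',ray('wrist',316.4,216.4,o['ee_pos'][2]-zz,o))
im=cv2.imread('pics/w5.png');g=cv2.cvtColor(im,cv2.COLOR_BGR2GRAY)
for r in range(188,222,2): print(r,g[r,300:334:2])
```

```text
hole [ 0.53345194 -0.13412116  0.07      ] bands z±2 [ 0.53279404 -0.13399845  0.072     ]
ball [ 0.53112943 -0.13214801  0.11538696]
ball [ 0.53192282 -0.13227945  0.11338696]
ball [ 0.53271621 -0.1324109   0.11138696]
188 [249 249 249 249 249 248 249 249 250 250 249 249 250 249 249 249 246]
190 [249 249 249 249 249 247 248 246 247 249 249 249 249 249 249 248 246]
192 [248 249 249 249 247 234 213 198 204 228 243 248 249 249 249 248 246]
194 [248 249 249 246 227 180 168 167 167 170 189 234 249 249 249 248 246]
196 [248 249 248 233 174 162 163 161 163 161 162 190 245 249 249 248 246]
198 [248 249 247 188 104 104 104 103 103 104 104 121 230 249 249 248 246]
200 [248 249 247 179  81  81  80  79  80  85  89 108 214 248 249 248 246]
202 [248 249 248 217 108  79  80  81  85  89  92 125 222 249 249 248 246]
204 [248 249 249 241 172 112  97  97 104 105 116 166 237 249 249 248 246]
206 [248 248 249 248 233 187 155 138 144 148 165 218 247 249 249 248 246]
208 [247 248 248 248 247 234 188 147 148 165 207 242 249 249 249 248 246]
210 [248 248 248 248 248 228 167 160 179 188 195 227 247 249 249 248 246]
212 [247 248 248 248 233 165 165 188 209 217 215 207 232 248 249 247 246]
214 [247 248 248 246 189 156 184 207 221 229 231 225 218 243 249 247 246]
216 [247 248 248 241 171 165 184 184 176 198 229 233 223 238 249 247 246]
218 [247 248 248 237 167 162 142 130 138 159 187 229 227 237 249 247 246]
220 [247 248 248 242 179 155 129 127 140 156 170 205 226 240 249 245 242]
```

Request:
{"name": "play_rows", "arguments": {"commands": "0.1 1 -2 -8 0;0.1 1 -2 -16 0;0.1 1 -2 -24 0;0.1 1 -2 -27 0;0.1 1 -2 -27 0;0.1 1 -2 -27 0"}}

```text
time: 5.58
ee_pos: [0.5366, -0.1363, 0.133]
tcp_rot: [180.0, -0.0, 170.7]
wrist_force: [-1.2, 0.7, -0.4]
opening: 0.0251
```

Run:
```python
from h import *
import pickle
o=get_obs(); im=camera('wrist'); save('w6',im); s=camera('scene'); save('s6',s);pickle.dump(o,open('w6.pkl','wb'));t=camera('top')
print(o['time'],o['ee_pos'],o['tcp_rot'],o['opening'],o['wrist_force'],o['torque'])
c=crop(s[:,:,::-1],270,170,330,230,8);w=crop(im[:,:,::-1],295,170,341,230,8);cv2.imwrite('pics/c6.png',np.hstack([c[:,:],w[:480]])[:,:800])
for z in(.044,.046,.048): print(proj('wrist',[.5333,-.1345,.07],o))
```

```text
5.5833 [ 0.53660789 -0.13633151  0.13303169] [ 1.79998661e+02 -3.18188949e-02  1.70655073e+02] 0.025075325934609326 [-1.24455905  0.73412569 -0.42250129] [ 0.00277928 -0.0217995   0.05287643]
[317.37228145 207.47325303]
[317.37228145 207.47325303]
[317.37228145 207.47325303]
```

View pics/c6.png

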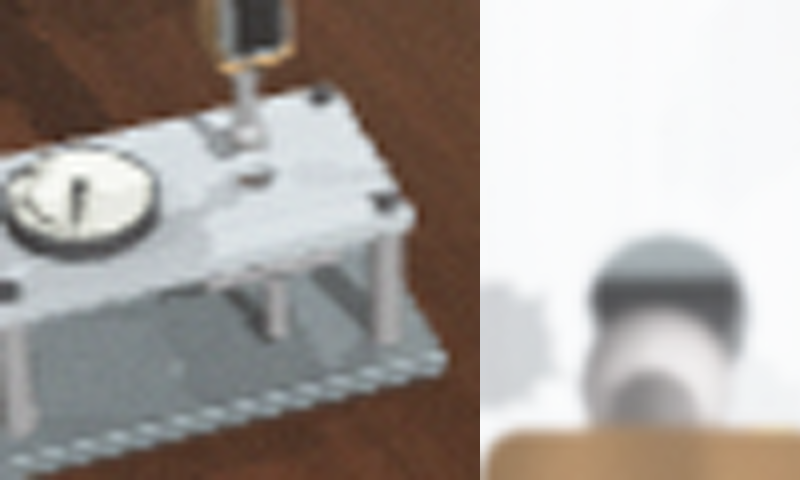

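Run:
```python
from h import *
import pickle
from scipy.optimize import least_squares
o=pickle.load(open('w6.pkl','rb'))
print('hole w',ray('wrist',318,207.3,.07,o),'s',ray('scene',301.6,191.6,.07))
for z in(.085,.087,.089): print('ball',z,ray('wrist',317.2,217.5,z,o),'s',ray('scene',300.35,186.2,z))
f=lambda p:np.r_[proj('wrist',p,o)-[317.2,217.5],proj('scene',p)-[300.35,186.2]]
r=least_squares(f,[.53,-.13,.087]);print(r.x,r.fun)
```

```text
hole w [ 0.53323872 -0.13399743  0.07      ] s [ 0.53376346 -0.13453513  0.07      ]
ball 0.085 [ 0.5354719  -0.13502687  0.085     ] s [ 0.53395789 -0.14078023  0.085     ]
ball 0.087 [ 0.5346643  -0.13489776  0.087     ] s [ 0.53514609 -0.13841723  0.087     ]
ball 0.089 [ 0.53385671 -0.13476866  0.089     ] s [ 0.53633428 -0.13605423  0.089     ]
[ 0.53444177 -0.13494476  0.0878774 ] [-0.1129307   0.1907543   0.79921095  0.32633751]
```

Request:
{"name": "play_rows", "arguments": {"commands": "0.1 -1 1 -3 0;0.1 -1 1 -6 0;0.1 -1 1 -6 0;0.1 -1 1 -6 0;0.1 -1 1 -6 0"}}

```text
time: 6.15
ee_pos: [0.5358, -0.1353, 0.1273]
tcp_rot: [180.0, -0.0, 170.7]
wrist_force: [0.7, 0.1, -0.5]
opening: 0.0249
```

Run:
```python
from h import *
import pickle
o=get_obs(); im=camera('wrist'); save('w7',im); s=camera('scene'); save('s7',s);pickle.dump(o,open('w7.pkl','wb'))
print(o['time'],o['ee_pos'],o['tcp_rot'],o['opening'],o['wrist_force'],o['torque'])
c=crop(s[:,:,::-1],285,170,325,210,12);w=crop(im[:,:,::-1],295,190,335,230,12);cv2.imwrite('pics/c7.png',np.hstack([c[:,:320],w[:480]])[:,:800])
```

```text
6.15 [ 0.53576101 -0.13533328  0.12727828] [ 1.79999782e+02 -3.96404623e-03  1.70657061e+02] 0.02490937208782839 [ 0.71586339  0.11438956 -0.4690585 ] [-0.05171144 -0.00043788 -0.01395775]
```

View pics/c7.png

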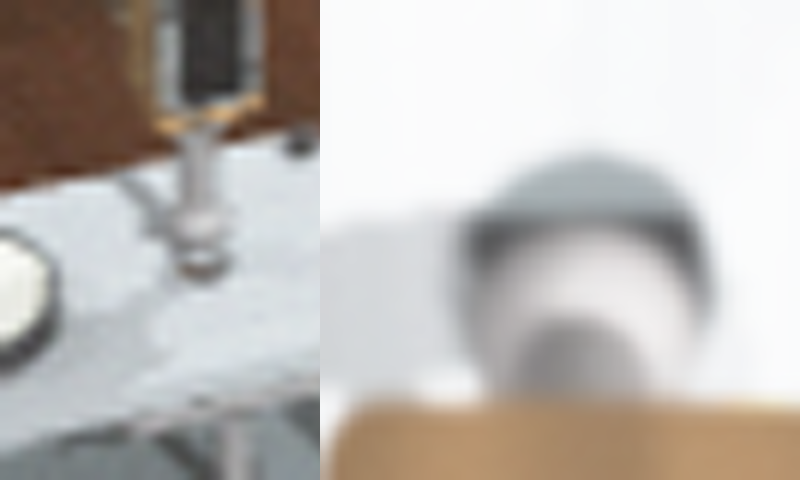

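Run:
```python
from h import *
import pickle
o=pickle.load(open('w7.pkl','rb'))
u=lambda x:295+(x-320)/12-.46
print('hole',ray('wrist',u(588),211.3,.07,o),'pred',proj('wrist',[.5334,-.1341,.07],o))
# fwd edge of hole at z=.07
print('hole fwd edge',ray('wrist',u(590),190+150/12-.46,.07,o),'->center +8mm')
for z in(.081,.083): print(ray('wrist',u(585),217.9,z,o))
# scene: hole front rim & ball
print(ray('scene',285+203/12-.46,170+225/12-.46,.082),ray('scene',285+203/12-.46,170+268/12-.46,.07))
```

```text
hole [ 0.53336475 -0.13405152  0.07      ] pred [316.81767734 211.35282553]
hole fwd edge [ 0.52607822 -0.13271856  0.07      ] ->center +8mm
[ 0.53417703 -0.13437989  0.081     ]
[ 0.53336579 -0.13424571  0.083     ]
[ 0.53401721 -0.13424881  0.082     ] [ 0.53470026 -0.1336324   0.07      ]
```

Request:
{"name": "play_rows", "arguments": {"commands": "0.1 0 0 -2 0;0.1 0 0 -4 0;0.1 0 0 -6 0;0.1 0 0 -6 0", "force": 80}}

```text
time: 6.58
ee_pos: [0.5356, -0.1353, 0.1207]
tcp_rot: [180.0, -0.0, 170.7]
wrist_force: [-0.1, -0.1, -1.6]
opening: 0.0253
```

Request:
{"name": "play_rows", "arguments": {"commands": "0.1 0 0 -1 0;0.1 0 0 -2 0;0.1 0 0 -3 0;0.1 0 0 -4 0;0.1 0 0 -4 0"}}

```text
time: 7.0
ee_pos: [0.5357, -0.1354, 0.117]
tcp_rot: [-180.0, -0.0, 170.7]
wrist_force: [-0.5, -0.4, -0.8]
opening: 0.0245
```

Request:
{"name": "play_rows", "arguments": {"commands": "0.1 0 0 -2 0;0.1 0 0 -4 0;0.1 0 0 -6 0;0.1 0 0 -8 0;0.1 0 0 -10 0;0.1 0 0 -10 0"}}

```text
time: 7.5
ee_pos: [0.5355, -0.1353, 0.1067]
tcp_rot: [180.0, -0.0, 170.7]
wrist_force: [-0.2, -0.3, -1.1]
opening: 0.0249
```

Request:
{"name": "play_rows", "arguments": {"commands": "0.1 0 0 -2 0;0.1 0 0 -4 0;0.1 0 0 -6 0;0.1 0 0 -6 0"}}

```text
time: 7.83
ee_pos: [0.5356, -0.1353, 0.1008]
tcp_rot: [180.0, -0.0, 170.7]
wrist_force: [-0.3, 0.5, -0.4]
opening: 0.0252
```

Contact-free inside the hole. I'll push on in 1 mm steps and watch the force.

Request:
{"name": "play_rows", "arguments": {"commands": "0.1 0 0 -1 0;0.1 0 0 -2 0;0.1 0 0 -3 0;0.1 0 0 -3 0"}}

```text
time: 8.17
ee_pos: [0.5359, -0.1354, 0.0982]
tcp_rot: [180.0, 0.0, 170.7]
wrist_force: [0.2, 0.0, -0.6]
opening: 0.0248
```

Request:
{"name": "play_rows", "arguments": {"commands": "0.1 0 0 -1 0;0.1 0 0 -2 0;0.1 0 0 -2 0"}}

```text
time: 8.42
ee_pos: [0.5362, -0.1355, 0.0968]
tcp_rot: [-180.0, 0.1, 170.7]
wrist_force: [2.4, 0.0, 3.3]
opening: 0.0253
```

Request:
{"name": "play_rows", "arguments": {"commands": "0.1 0 0 -1 0;0.1 0 0 -2 0;0.1 0 0 -2 0"}}

```text
time: 8.67
ee_pos: [0.5364, -0.1355, 0.0962]
tcp_rot: [-180.0, 0.2, 170.7]
wrist_force: [-1.6, 0.2, 13.3]
opening: 0.0251
```

Request:
{"name": "play_rows", "arguments": {"commands": "0.1 0 0 -0.5 0;0.1 0 0 -1 0;0.1 0 0 -1 0"}}

```text
time: 8.92
ee_pos: [0.5366, -0.1356, 0.0957]
tcp_rot: [-180.0, 0.2, 170.7]
wrist_force: [-2.2, 0.5, 15.8]
opening: 0.0251
```

Request:
{"name": "play_rows", "arguments": {"commands": "0.1 0 0 -0.5 0;0.1 0 0 -1 0;0.1 0 0 -1 0"}}

```text
time: 9.17
ee_pos: [0.5368, -0.1356, 0.0947]
tcp_rot: [-180.0, 0.2, 170.7]
wrist_force: [-1.1, 1.0, 13.9]
opening: 0.025
```

Request:
{"name": "play_rows", "arguments": {"commands": "0.1 0 0 -0.5 0;0.1 0 0 -1 0;0.1 0 0 -1 0"}}

```text
time: 9.42
ee_pos: [0.5366, -0.1356, 0.0933]
tcp_rot: [-180.0, 0.2, 170.7]
wrist_force: [-1.9, -0.2, 10.7]
opening: 0.0249
```

Request:
{"name": "play_rows", "arguments": {"commands": "0.1 0 0 -0.5 0;0.1 0 0 -1 0;0.1 0 0 -1 0"}}

```text
time: 9.67
ee_pos: [0.5359, -0.1354, 0.0907]
tcp_rot: [-180.0, 0.0, 170.7]
wrist_force: [0.5, -0.4, 0.6]
opening: 0.025
```

Request:
{"name": "play_rows", "arguments": {"commands": "0.1 0 0 -0.5 0;0.1 0 0 -1 0;0.1 0 0 -1 0"}}

```text
time: 9.92
ee_pos: [0.5358, -0.1353, 0.0885]
tcp_rot: [180.0, -0.0, 170.7]
wrist_force: [4.0, 0.6, -4.4]
opening: 0.0252
```

Request:
{"name": "play_rows", "arguments": {"commands": "0.1 0 0 -0.5 0;0.1 0 0 -1 0;0.1 0 0 -1.5 0;0.1 0 0 -2 0;0.1 0 0 -2 0"}}

```text
time: 10.33
ee_pos: [0.5355, -0.1353, 0.0871]
tcp_rot: [-180.0, -0.0, 170.7]
wrist_force: [1.3, -1.3, -1.6]
opening: 0.0252
```

Snapped in (the force fell from 16 N to 0). Now lowering to home.

Request:
{"name": "play_rows", "arguments": {"commands": "0.1 0 0 -1 0;0.1 0 0 -2 0;0.1 0 0 -3 0;0.1 0 0 -4 0;0.1 0 0 -4 0"}}

```text
time: 10.75
ee_pos: [0.5355, -0.1353, 0.083]
tcp_rot: [180.0, -0.0, 170.7]
wrist_force: [-0.1, 0.3, -0.0]
opening: 0.0248
```

Request:
{"name": "play_rows", "arguments": {"commands": "0.1 0 0 -0.5 0;0.1 0 0 -1 0;0.1 0 0 -1 0"}}

```text
time: 11.0
ee_pos: [0.5357, -0.1354, 0.0821]
tcp_rot: [180.0, -0.0, 170.7]
wrist_force: [-0.3, 0.3, -1.7]
opening: 0.0252
```

Request:
{"name": "play_rows", "arguments": {"commands": "0.1 0 0 -0.5 0;0.1 0 0 -1 0;0.1 0 0 -1 0"}}

```text
time: 11.25
ee_pos: [0.5357, -0.1354, 0.0812]
tcp_rot: [-180.0, -0.0, 170.7]
wrist_force: [0.3, -0.5, -1.0]
opening: 0.0252
```

Request:
{"name": "play_rows", "arguments": {"commands": "0.1 0 0 -0.5 0;0.1 0 0 -1 0;0.1 0 0 -1 0"}}

```text
time: 11.5
ee_pos: [0.5358, -0.1354, 0.0803]
tcp_rot: [-180.0, 0.0, 170.7]
wrist_force: [0.4, 0.6, -0.6]
opening: 0.0248
```

Request:
{"name": "play_rows", "arguments": {"commands": "0.1 0 0 -0.5 0;0.1 0 0 -1 0;0.1 0 0 -1 0"}}

```text
time: 11.75
ee_pos: [0.5359, -0.1354, 0.0802]
tcp_rot: [-180.0, 0.0, 170.7]
wrist_force: [-3.4, 1.3, 7.5]
opening: 0.0251
```

Request:
{"name": "play_rows", "arguments": {"commands": "0.1 0 0 -0.5 0;0.1 0 0 -0.5 0;0.1 0 0 -0.5 0;0.1 0 0 -0.5 0"}}

```text
time: 12.08
ee_pos: [0.5359, -0.1354, 0.0802]
tcp_rot: [-180.0, 0.1, 170.7]
wrist_force: [-4.3, 0.9, 10.2]
opening: 0.025
```

Run:
```python
from h import *
import pickle
o=get_obs(); im=camera('wrist'); save('w8',im); s=camera('scene'); save('s8',s);pickle.dump(o,open('w8.pkl','wb'))
print(o['time'],o['ee_pos'],o['tcp_rot'],o['opening'],o['wrist_force'],o['torque'])
c=crop(s[:,:,::-1],250,165,330,245,6);w=crop(im[:,:,::-1],265,200,371,280,6);cv2.imwrite('pics/c8.png',np.hstack([c[:,:400],w[:480]])[:,:800])
```

```text
12.0833 [ 0.53586265 -0.1353815   0.08019277] [-1.79996795e+02  6.40239479e-02  1.70655742e+02] 0.0250156730118678 [-4.28007418  0.90649818 10.22087152] [0.26725029 0.92199468 0.02722925]
```

View pics/c8.png

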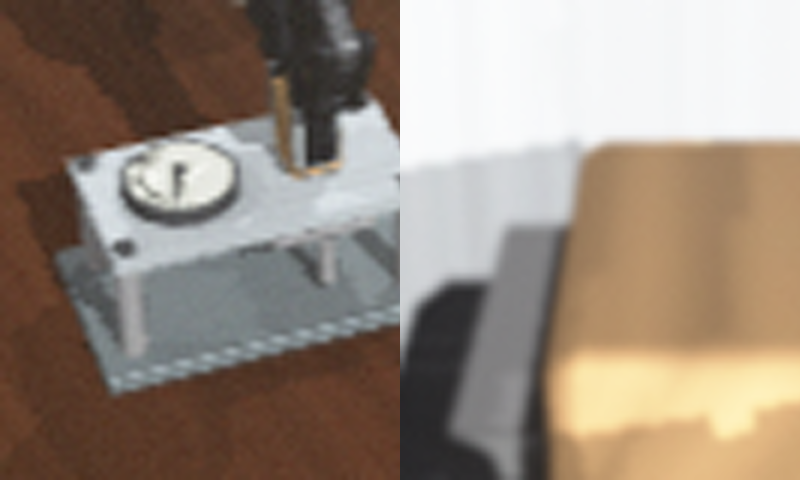

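Request:
{"name": "play_rows", "arguments": {"commands": "0.1 0 0 1 0;0.1 0 0 2 0;0.1 0 0 3 0;0.1 0 0 3 0"}}

```text
time: 12.52
ee_pos: [0.5358, -0.1354, 0.0818]
tcp_rot: [-180.0, -0.0, 170.7]
wrist_force: [0.6, -0.4, -0.4]
opening: 0.0252
```

Request:
{"name": "play_rows", "arguments": {"commands": "0.1 0 0 0.5 0;0.1 0 0 1 0;0.1 0 0 1.5 0;0.1 0 0 1.5 0"}}

```text
time: 12.85
ee_pos: [0.5358, -0.1354, 0.0833]
tcp_rot: [180.0, -0.0, 170.7]
wrist_force: [0.2, -1.7, -0.8]
opening: 0.0251
```

Request:
{"name": "play_rows", "arguments": {"commands": "0.1 0 0 0.5 0;0.1 0 0 1 0;0.1 0 0 1.5 0;0.1 0 0 1.5 0"}}

```text
time: 13.18
ee_pos: [0.5358, -0.1354, 0.0849]
tcp_rot: [-180.0, 0.0, 170.7]
wrist_force: [-0.0, -0.5, -1.3]
opening: 0.0249
```

Request:
{"name": "play_rows", "arguments": {"commands": "0.1 0 0 0.5 0;0.1 0 0 1 0;0.1 0 0 1.5 0;0.1 0 0 1.5 0"}}

```text
time: 13.52
ee_pos: [0.5358, -0.1354, 0.0864]
tcp_rot: [-180.0, 0.0, 170.7]
wrist_force: [0.6, -0.0, -1.4]
opening: 0.025
```

Request:
{"name": "play_rows", "arguments": {"commands": "0.1 0 0 0.5 0;0.1 0 0 1 0;0.1 0 0 1.5 0;0.1 0 0 1.5 0"}}

```text
time: 13.85
ee_pos: [0.5359, -0.1354, 0.0878]
tcp_rot: [180.0, 0.0, 170.7]
wrist_force: [1.3, -0.2, -2.2]
opening: 0.0249
```

Request:
{"name": "play_rows", "arguments": {"commands": "0.1 0 0 0.5 0;0.1 0 0 1 0;0.1 0 0 1 0"}}

```text
time: 14.1
ee_pos: [0.536, -0.1354, 0.0887]
tcp_rot: [-180.0, 0.0, 170.7]
wrist_force: [2.3, -1.3, -5.1]
opening: 0.025
```

Request:
{"name": "play_rows", "arguments": {"commands": "0.1 0 0 0.5 0;0.1 0 0 1 0;0.1 0 0 1 0"}}

```text
time: 14.35
ee_pos: [0.5359, -0.1354, 0.0897]
tcp_rot: [180.0, 0.0, 170.7]
wrist_force: [3.6, -0.5, -6.6]
opening: 0.0248
```

Request:
{"name": "play_rows", "arguments": {"commands": "0.1 0 0 0.5 0;0.1 0 0 1 0;0.1 0 0 1 0"}}

```text
time: 14.6
ee_pos: [0.5358, -0.1353, 0.0906]
tcp_rot: [180.0, -0.0, 170.7]
wrist_force: [3.6, -1.0, -9.9]
opening: 0.0251
```

Request:
{"name": "play_rows", "arguments": {"commands": "0.1 0 0 0.3 0;0.1 0 0 0.3 0;0.1 0 0 0.3 0"}}

```text
time: 14.85
ee_pos: [0.5358, -0.1353, 0.0909]
tcp_rot: [180.0, -0.0, 170.7]
wrist_force: [5.7, -0.0, -9.2]
opening: 0.0245
```

Run:
```python
from h import *
import pickle
F=[]
for i in range(3):
    o=get_obs(); s=camera('scene'); F.append(o['wrist_force'])
F.append(get_obs()['wrist_force'])
print(o['time'],np.round(F,1),o['ee_pos'])
save('s9',s); a=cv2.imread('pics/s8.png')
c=np.hstack([crop(a,262,180,298,212,11),crop(s[:,:,::-1],262,180,298,212,11)]);cv2.imwrite('pics/c9.png',c)
```

```text
14.95 [[ 5.7 -0.  -9.2]
 [ 4.6 -0.3 -9. ]
 [ 4.5 -1.1 -9.7]
 [ 4.  -0.7 -9.5]] [ 0.53581405 -0.13534772  0.0909784 ]
```

View pics/c9.png

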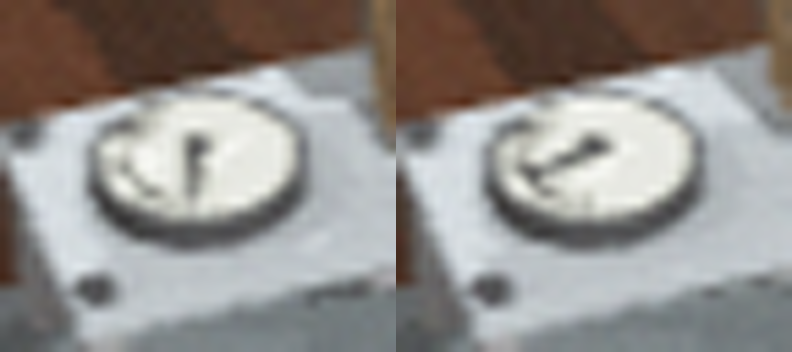

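Run:
```python
from h import *
A=lambda x,y:ray('scene',262+x/11-.45,180+y/11-.45,.082)[:2]
def ang(p,q): d=A(*q)-A(*p); return np.degrees(np.arctan2(d[1],d[0])),np.linalg.norm(d)
a=ang((198,145),(193,205));b=ang((199,146),(132,172));print(a,b,np.radians(a[0]-b[0])/.1)
```

```text
(np.float64(61.46067132815606), np.float64(0.02393631751783088)) (np.float64(3.5692862462439376), np.float64(0.019003873377849537)) 10.103952782192938
```

The dial needle turned about 1.0 rad, so about 10 N, which agrees with the wrist (about 9 to 9.5 N). Holding.

Request:
{"name": "play_rows", "arguments": {"commands": "0.1 0 0 0 0;0.1 0 0 0 0;0.1 0 0 0 0;0.1 0 0 0 0;0.1 0 0 0 0;0.1 0 0 0 0;0.1 0 0 0 0;0.1 0 0 0 0;0.1 0 0 0 0;0.1 0 0 0 0"}}

```text
time: 15.83
ee_pos: [0.5358, -0.1354, 0.091]
tcp_rot: [180.0, -0.0, 170.7]
wrist_force: [5.5, -1.5, -10.7]
opening: 0.0252
```

Request:
{"name": "play_rows", "arguments": {"commands": "0.1 0 0 0 0;0.1 0 0 0 0;0.1 0 0 0 0;0.1 0 0 0 0;0.1 0 0 0 0;0.1 0 0 0 0"}}

```text
time: 16.33
ee_pos: [0.5358, -0.1353, 0.091]
tcp_rot: [180.0, 0.0, 170.7]
wrist_force: [5.1, 0.2, -9.1]
opening: 0.0251
```

Run:
```python
from h import *
o=get_obs(); s=camera('scene');save('s10',s); print(o['time'],o['ee_pos'],o['wrist_force'])
cv2.imwrite('pics/c10.png',crop(s[:,:,::-1],262,180,298,212,11))
```

```text
16.3333 [ 0.53581217 -0.13534966  0.09098852] [ 5.12173197  0.19246373 -9.06737856]
```

View pics/c10.png

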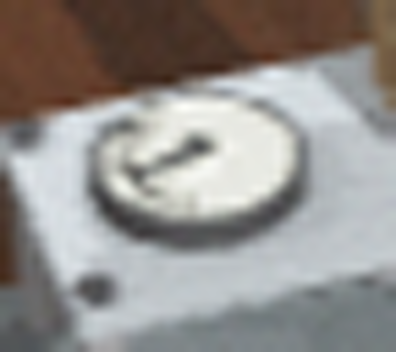

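Request:
{"name": "play_rows", "arguments": {"commands": "0.1 0 0 0.3 0;0.1 0 0 0.3 0;0.1 0 0 0.3 0;0.1 0 0 0.3 0;0.1 0 0 0.3 0;0.1 0 0 0.3 0;0.1 0 0 0.3 0;0.1 0 0 0.3 0;0.1 0 0 0.3 0;0.1 0 0 0.3 0"}}

```text
time: 17.22
ee_pos: [0.5358, -0.1353, 0.0912]
tcp_rot: [180.0, 0.0, 170.7]
wrist_force: [5.1, -0.7, -10.0]
opening: 0.0255
```

Request:
{"name": "play_rows", "arguments": {"commands": "0.1 0 0 -1 0;0.1 0 0 -2 0;0.1 0 0 -3 0;0.1 0 0 -4 0;0.1 0 0 -5 0;0.1 0 0 -6 0;0.1 0 0 -7 0;0.1 0 0 -8 0;0.1 0 0 -9 0;0.1 0 0 -9 0"}}

```text
time: 18.05
ee_pos: [0.5355, -0.1353, 0.0821]
tcp_rot: [180.0, -0.0, 170.7]
wrist_force: [-0.7, -0.1, -1.0]
opening: 0.0248
```

Request:
{"name": "play_rows", "arguments": {"commands": "0.1 0 0 -0.5 0;0.1 0 0 -1 0;0.1 0 0 -1.5 0;0.1 0 0 -2 0;0.1 0 0 -2 0;0.1 0 0 -2 0"}}

```text
time: 18.55
ee_pos: [0.5358, -0.1354, 0.0804]
tcp_rot: [180.0, 0.0, 170.7]
wrist_force: [0.0, 0.4, -0.3]
opening: 0.025
```

Request:
{"name": "play_rows", "arguments": {"commands": "0.1 0 0 -0.4 0;0.1 0 0 -0.8 0;0.1 0 0 -0.8 0"}}

```text
time: 18.8
ee_pos: [0.5358, -0.1354, 0.0802]
tcp_rot: [-180.0, 0.0, 170.7]
wrist_force: [-2.3, 0.6, 3.7]
opening: 0.025
```

Request:
{"name": "play_rows", "arguments": {"commands": "0.32 0 0 0 0;0.36 0 0 0 0;0.45 0 0 0 0;0.55 0 0 0 0;0.55 0 0 0 0;0.55 0 0 0 0;0.55 0 0 0 0"}}

```text
time: 19.38
ee_pos: [0.5358, -0.1353, 0.0795]
tcp_rot: [180.0, -0.0, 170.7]
wrist_force: [-0.4, -0.4, 0.4]
opening: 0.0472
```

Run:
```python
from h import *
o=get_obs(); w=camera('wrist');save('w11',w); print(o['time'],o['ee_pos'],o['wrist_force'],o['opening'])
```

```text
19.3833 [ 0.5357676  -0.13534704  0.07949083] [-0.43537731 -0.39936544  0.39357459] 0.04722038232530364
```

View pics/w11.png

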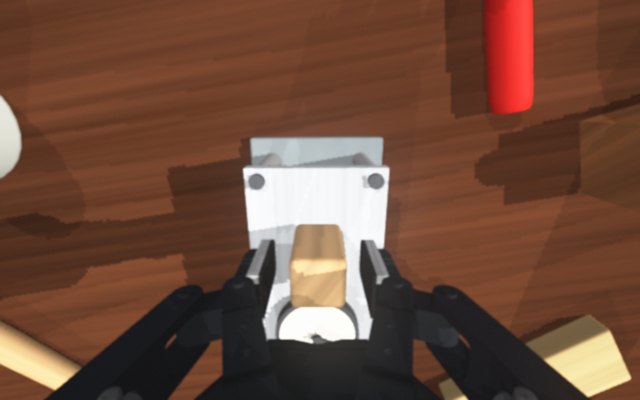

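The fingers stand clear on both sides of the seated knob at px (318,265). Retreating upward.

Request:
{"name": "play_rows", "arguments": {"commands": "0.55 0 0 5 0;0.55 0 0 15 0;0.55 0 0 35 0;0.55 0 0 60 0;0.55 0 0 90 0;0.55 0 0 120 0;0.55 0 0 120 0;0.55 0 0 120 0;0.55 0 0 120 0"}}

```text
time: 20.18
ee_pos: [0.5358, -0.1354, 0.1998]
tcp_rot: [-180.0, 0.0, 170.7]
wrist_force: [0.5, 0.2, -1.0]
opening: 0.0473
```

Run:
```python
from h import *
o=get_obs(); w=camera('wrist'); s=camera('scene');save('w12',w);save('s12',s); print(o['time'],o['ee_pos'],o['wrist_force'],o['opening'])
c=np.hstack([crop(s[:,:,::-1],250,160,330,240,5),crop(w[:,:,::-1],280,150,360,230,5)]);cv2.imwrite('pics/c12.png',c)
h=np.array([.5334,-.1341])
cr=[]
Rz=R.from_euler('z',-9.3,degrees=True).as_matrix()
for z in(.07,.114):
  for a,b in((-13,-13),(13,-13),(13,13),(-13,13)):
    p=Rz@np.array([a,b,0])/1000+[h[0],h[1],z]; cr.append(((proj('wrist',p,o)-[280,150])*5+[400,0]).round())
print(cr)
```

```text
20.1833 [ 0.53583875 -0.13535189  0.19981656] [ 0.48737172  0.20600217 -1.02147843] 0.04730483380267915
[array([518., 112.]), array([520., 238.]), array([648., 237.]), array([650., 112.]), array([506., 173.]), array([509., 317.]), array([659., 317.]), array([661., 172.])]
```

View pics/c12.png

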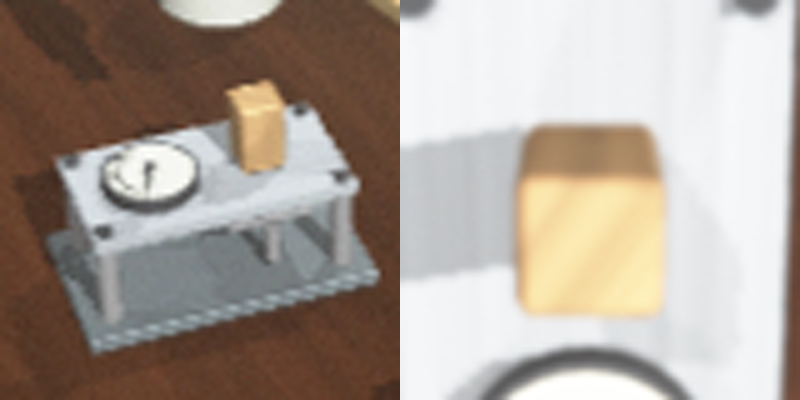

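View pics/s12.png

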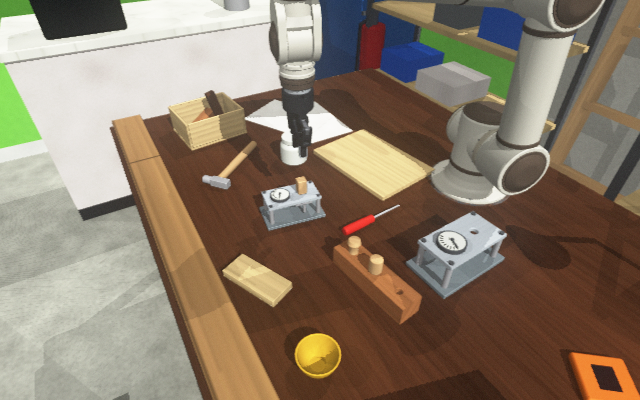

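The knob stands upright and flush: its top face at crop (517–663, 178–315) matches the predicted (506–660, 172–317) to about 1 mm. The needle is back at zero and the bystanders are unmoved.

```bash
python3 -c "
from h import *
print(job_done())"
```

```text
the job is handed in; nothing more can be done
None
```

The square knob is snapped into the smaller tester, was pull-tested at about 10 N, and is home again on the plate. The job was handed in at about 20 s, and no verdict was reported.

- **Push-in:** the resistance peaked at about 16 N on the wrist, and the catch snapped with the head about 12 mm above the plate. It reached home with about 10 N of pressing.
- **Pull:** I held it steady for about 2.4 s. The wrist read about 9–10.5 N upward, which includes about 1 N of knob weight. The dial needle read about 10.1 N. The two estimates of the net pull, about 8.5–9.5 N and 10.1 N, differ by up to about 1.5 N, but both lie within the 7.5–12.5 N band.
- **Side force:** the wrist also read a side force of about 5 N during the pull.
- **Last check:** after letting go and backing off, the pictures show the knob upright and flush. It is within about 1 mm of the expected seat, judged by camera only. The needle is back at zero, the bystanders look unmoved, and the gripper is clear.

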